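# Pop the spring drawer and catch it

## Robot

A 6-joint arm with a two-finger parallel gripper is mounted at the origin on the work surface. World frame = base frame: x ahead of the robot, y to its left, z up, the work surface at z = 0. Lengths are in m, angles in degrees, forces in N, time in s.
With the tool pointing down it reaches from about 0.3 to 0.75 m from the base axis. Payload 8.5 kg.
Tool frame: the origin (TCP) lies on the centre line of the jaws, within the pads' length; the fingertips stand env.tips_ahead ahead of it and the grasp point (between the pads) lies 8 mm behind it (env.tips_ahead is the distance from the TCP to the fingertips, in m); z points along the fingers, y is the direction in which the jaws open and shut (so a half turn about z gives the same grasp; the last joint's range is limited). The gripper opens to 85 mm and grips with 20 to 120 N. Pads are 22 mm wide; open, the fingers measure 114 mm over their backs; the gripper's body (76 mm by 85 mm) begins 54 mm behind the grasp point. The pads swing forward as they close: fully open they stand 13 mm farther back than shut.
Start: joints at [58.482, 21.807, 74.336, -0, 83.858, -12.336], TCP at [0.181, 0.519, 0.242] pointing down, gripper open.
Joint ranges: [-178.18, 178.18], [-50.72, 133.34], [12.68, 142.11], [-81.47, 261.47], [9.98, 163.14], [-165.26, 165.26]. Speed limits (degrees/s): [136.94, 136.94, 180, 180, 180, 180].

## Interface

Orientations are given as a 3x3 rotation matrix whose columns are the frame's x, y, z axes.
In Python, from rig import env gives the robot as it stands.
- The arm moves only by the tool servo_tool, never from a script. Its argument "commands" is a list of rows, each an object with "linear": the shift along the tool's x, y, z in mm, a list of three; "angular": the turn, a rotation vector about the tool's x, y, z in degrees, a list of three; "gripper": the opening, from -1 (shut) to 1 (fully open). In form: [{"linear": [x, y, z], "angular": [rx, ry, rz], "gripper": gripper}, ...]. A call has 1 to 20 rows; each row is the pose to reach, as a shift and turn from the pose commanded when the call began, along the tool's axes at that moment; what a row does not reach only later rows make up. A row lasts 1/10 s, in which the tool goes at most 50 mm and 8.59 degrees, less where a joint would pass 70% of its speed; a pose out of reach is approached as far as the arm can. A call with a gripper value outside its range is refused whole. The fingers move at their own pace and stop on an object; "force" is the grip in N (left out, the last holds). Time passes only in rows, so rows that repeat a pose let the fingers close. It gives the time, the measured TCP pose, the force and the opening at its end, in the units of the state.
- env.observe(): the state, without advancing time (a new reading comes with each control period).
- env.get_image(name): name is "scene" or "top"; returns a dict with "frame" (400x640x3 uint8, blue, green, red), "fx", "fy", "cx", "cy" (pixels), "cam_to_world" (4x4, takes a point from camera to world coordinates). Camera axes: x right, y up, looking along -z (the intrinsics and any distortion apply to the point x, -y, -z); pixel columns grow to the right and rows downward; lengths in m; the calibration is good to about 2 mm. A picture is of the moment at which its call begins. There is no depth.
- env.close_job(): hands the job in, once; it reports no verdict.
Trained networks look in a picture, given as the dict that the camera call returned (one of the last four; its "shot" number tells which), for a name from the list of things; names that differ only in an ending like _2 or _b are one class to them, and where a whole thing is asked for, a point or a joint stands for the part that bears it (a point fixed in the world has none). Each returns a list of dicts, best first, with "confidence" (0 to 1); they miss things now and then, are a little off and sometimes report something else, mostly with a low value. They report only what shows in the picture. A call takes as long as a camera call. They do not tell look-alikes from the thing itself.
- env.trace(picture, query): "pixels" (400x640 bool, what is visible of it) and "extent" ([left, top, right, bottom] in pixels, round what is visible of it).
The state is a dict: "time_s": time; "q": joint angles; "qvel": joint speeds; "joint_efforts": joint torques, N m; "position": TCP position; "tool_rot": TCP orientation; "ft_force": force on the tool from outside, world axes, zero at the start; "wrist_torque": the same for the moment, N m; "grip_width": finger opening in m.
Only numpy, scipy, OpenCV 4.12 (cv2) and the standard library are available. Lean on these libraries where they do the work, as an engineer would, in place of code of your own. Each camera call takes 0.05 s, during which the arm holds its last target.

## Task

Press the chrome popper on the little steel drawer unit down with one fingertip so that the spring drawer pops out, and trap the drawer's front with the other finger before it runs to the end of its rails. Finish while holding: one finger still keeping the popper pressed down, the other against the standing, part-open drawer. Only touch and press: do not grip or lift anything, and leave the tub, bowl, shaker and lid where they stand.

Things in the scene. Friction and masses are not known exactly. Their poses are not given: they have to be found in the camera images.
- unit: fixed dark steel drawer unit screwed to the shelf. Origin on the shelf surface (z=0) straight below the popper; z up; +y is the direction in which the drawer runs out. Housing: 78 mm wide (unit x), from y=-50 to 33 mm, flat top at z=46 mm. Ahead of it an open base plate 84 mm wide, 6 mm thick, with side rails 12 mm high, runs on to y=185 mm.
- end_stop (a point): middle of the upper edge of the rubber end stop, on the side facing the drawer, at unit (0, 163, 26) mm. Between it and the drawer's front only the low base plate and rails lie, so a finger may stand there with its tip at the popper's height.
- popper_top (a point): centre of the flat top of the chrome popper, a round upright push button 34 mm in diameter on the housing's top. Unpressed, it stands at unit (0, 0, 60) mm, 14 mm above the housing; it goes straight down.
- popper (a joint): travel of the popper in m: 0 unpressed, 0.008 fully down. Spring: 2 N to start it, about 4.5 N at 5 mm where it lets the drawer go, 6 N fully down. It springs back up when let go.
- drawer: sliding aluminium spring drawer: an upright front plate 70 mm wide (unit x), 6 mm thick (unit y), 64 mm high, with a small open tray 32 mm deep behind it. Origin at the middle of the plate's lower edge, at unit (0, 37, 8) mm when shut; axes as the unit's. It slides along unit +y, 0 (shut, latched) to 120 mm (end of its rails), where it must not get.
- drawer_top (a point): middle of the upper edge of the front plate's outer face, at unit (0, 40, 72) mm when shut: 12 mm above the unpressed popper. Once the popper is 5 mm down, a spring of about 3 N drives the drawer out at about 70 mm/s, slowing to 50; it keeps pushing outward with 2 to 3 N against what stops it. Stop it some 15 to 85 mm out.
- tub: red plastic tub with a latched lid, 108 x 92 x 65 mm high, loose bystander; origin at the centre of its underside.
- bowl: bamboo bowl, 104 mm across, 45 mm high, loose bystander; origin at the centre of its underside.
- shaker: small glass shaker with a steel twist cap, 42 mm across, 82 mm high, loose bystander; origin at the centre of its underside.
- lid: flat grey silicone lid, 94 mm across, 8 mm thick with a knob up to 20 mm, loose bystander; origin at the centre of its underside.
Mind the look-alikes: they are no part of the job. Several things have the shape of the unit; the one meant has the colours described above.

How it is judged:
By the outcome, as a careful person would: the job done as asked, in the order asked, and still so for the second after the job is handed in, while the arm keeps its last pose, push and grip.
It also fails if it takes over 29 s, if anything falls off the work surface, if the arm or the gripper's body presses on something with over 40 N, if the wrist force passes 120 N, or if a joint passes its speed limit or range.

## Working session

There is one attempt and no reset: what is moved stays moved. The work goes in short steps, Python scripts to look and compute and a tool call to move; the robot and the scene stay as the last step left them, time stands still between calls to the robot, and variables do not carry over. Pictures are saved under pics/ and viewed, and the job is handed in when it is done.

Besides the shell and the picture viewer there is one more tool, called after "Call:" as name([rows], argument=value, ...), one row to a line, values as JSON. servo_tool: Moves the arm, as the interface text tells. Its arguments: {"type":"object","properties":{"commands":{"type":"array","items":{"type":"object","properties":{"linear":{"type":"array","items":{"type":"number"}},"angular":{"type":"array","items":{"type":"number"}},"gripper":{"type":"number"}}}},"force":{"type":"number"}},"required":["commands"]}

```bash
ls; mkdir -p pics; python3 - <<'E'
from rig import env
import cv2,numpy as np,pickle
o=env.observe(); print(o['time_s'],o['position'],o['tool_rot'],o['grip_width'],env.tips_ahead)
for n in ['scene','top']:
    p=env.get_image(n); cv2.imwrite(f'pics/{n}0.png',p['frame'])
    pickle.dump(p,open(f'{n}0.pkl','wb'))
    print(n,p['fx'],p['fy'],p['cx'],p['cy'],p['cam_to_world'],[k for k in p])
    for q in ['unit','popper_top','drawer','tub','bowl','shaker','lid']:
        try:
            print(q,[(round(r['confidence'],2),[int(v) for v in r['extent']]) for r in env.trace(p,q)])
        except Exception as e: print(q,e)
print(env.observe()['time_s'])
E
```

```text
pics
0.0 [0.18054956 0.51923144 0.24171613] [[-9.44491919e-01  3.28533784e-01 -7.53122629e-04]
 [ 3.28534505e-01  9.44491162e-01 -1.23470138e-03]
 [ 3.05676551e-04 -1.41359225e-03 -9.99998954e-01]] 0.0853972445763911 0.011
scene 420.55453117627815 420.55453117627815 315.33868636905567 203.0577720680977 [[ 0.67664577 -0.40096742  0.61755618  1.07521076]
 [ 0.73614837  0.35089517 -0.57875569 -0.4802712 ]
 [ 0.0153647   0.84622557  0.53260325  0.5205139 ]
 [ 0.          0.          0.          1.        ]] ['frame', 'fx', 'fy', 'cx', 'cy', 'cam_to_world', 'shot']
unit [(0.8, [379, 144, 487, 201]), (0.6, [291, 196, 404, 266]), (0.56, [119, 245, 269, 322])]
popper_top [(0.71, [318, 215, 335, 227]), (0.63, [139, 263, 164, 280]), (0.57, [404, 157, 427, 168])]
drawer [(0.74, [167, 242, 182, 297]), (0.67, [416, 144, 443, 165]), (0.61, [326, 204, 350, 228])]
tub [(0.74, [244, 178, 304, 233])]
bowl [(0.97, [310, 172, 354, 205])]
shaker [(0.64, [391, 223, 417, 270]), (0.41, [293, 201, 405, 262])]
lid [(0.71, [319, 269, 378, 311])]
top 507.6985069293007 507.6985069293007 318.34474480899 196.64892357374944 [[ 0.01606472  0.99165744 -0.12789624  0.4115028 ]
 [-0.9998366   0.01487193 -0.0102758  -0.00467821]
 [-0.00828801  0.12804042  0.99173432  1.21984273]
 [ 0.          0.          0.          1.        ]] ['frame', 'fx', 'fy', 'cx', 'cy', 'cam_to_world', 'shot']
unit [(0.78, [89, 156, 218, 220]), (0.76, [374, 184, 483, 245]), (0.72, [246, 156, 345, 205])]
popper_top [(0.75, [171, 181, 192, 202]), (0.71, [452, 216, 468, 231]), (0.58, [318, 176, 331, 191])]
drawer [(0.81, [438, 203, 448, 234]), (0.52, [157, 167, 170, 206]), (0.45, [307, 166, 311, 197])]
tub [(0.85, [310, 215, 352, 269])]
bowl [(0.71, [245, 209, 292, 248])]
shaker [(0.91, [287, 110, 305, 136])]
lid [(0.94, [331, 116, 370, 155])]
0.8
```

View pics/scene0.png

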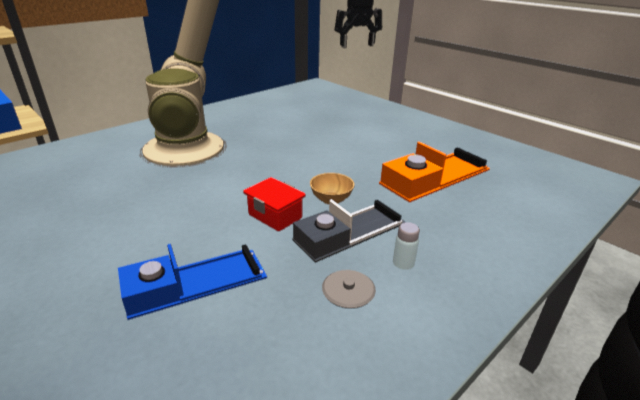

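View pics/top0.png

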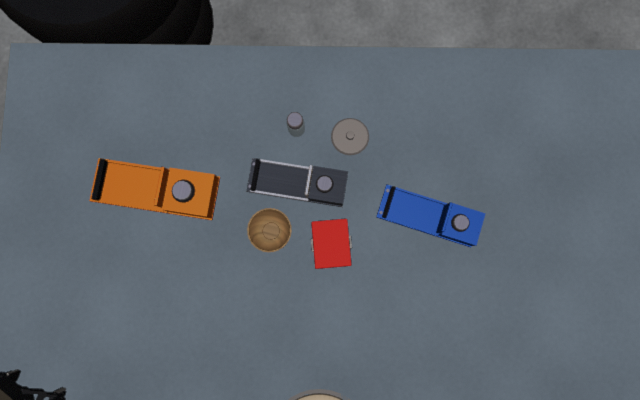

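```bash
python3 - <<'E'
import cv2,numpy as np
a=cv2.imread('pics/top0.png')
c=[a[140:240,80:240],a[140:240,225:385],a[165:265,350:510]]
b=cv2.imread('pics/scene0.png')
d=[b[235:335,110:270],b[180:280,270:430],b[120:220,350:510]]
def f(x): return cv2.resize(x,None,fx=2.5,fy=2.5,interpolation=cv2.INTER_CUBIC)
out=np.vstack([np.hstack([f(c[0]),f(d[0])]),np.hstack([f(c[1]),f(d[1])])])
cv2.imwrite('pics/crops.png',out[:600])
cv2.imwrite('pics/crops2.png',np.hstack([f(c[2]),f(d[2])]))
E
```

```text
(no output)
```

View pics/crops.png

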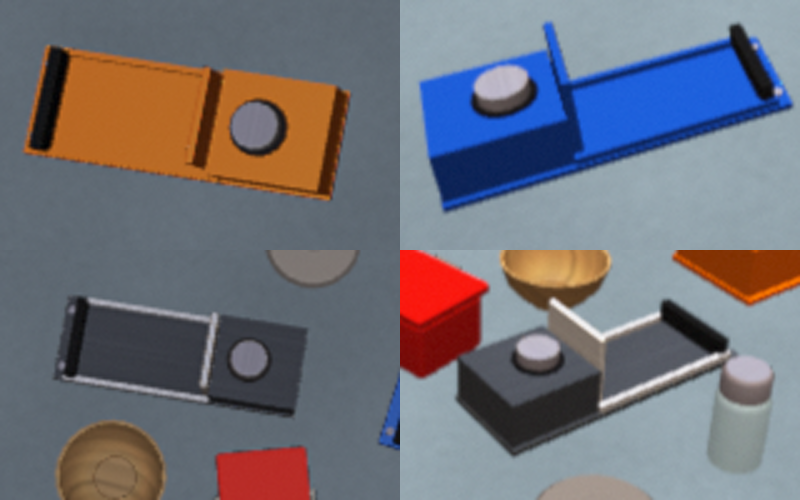

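View pics/crops2.png

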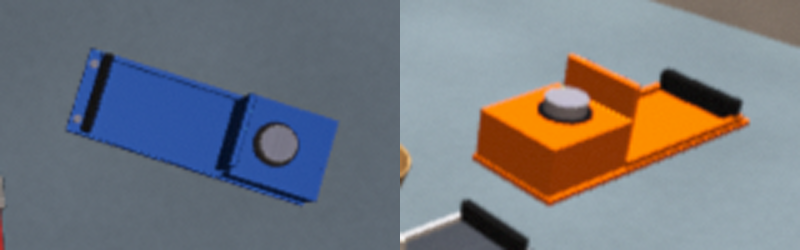

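Candidates: orange unit (popper at top px 182,191), blue unit (461,223) and dark steel unit (324,184; scene 326,221). The crop shows that the dark one with the aluminium front matches the description. Next I'll fit its pose.

```bash
cat > h.py <<'E'
import numpy as np,cv2,pickle
def proj(p,X):
    T=np.linalg.inv(p['cam_to_world']); X=np.atleast_2d(X)
    c=X@T[:3,:3].T+T[:3,3]
    return np.c_[p['cx']+p['fx']*c[:,0]/-c[:,2], p['cy']+p['fy']*(-c[:,1])/-c[:,2]]
def u2w(v,U):
    x,y,z,a=v; c,s=np.cos(a),np.sin(a)
    U=np.atleast_2d(U)/1000.
    # unit y dir at angle a from world y: yaw a
    R=np.array([[c,-s,0],[s,c,0],[0,0,1]])
    return U@R.T+[x,y,z]
t=np.linspace(0,2*np.pi,40)
ring=lambda z,r=17:np.c_[r*np.cos(t),r*np.sin(t),0*t+z]
def box(x0,x1,y0,y1,z0,z1): return np.array([[x,y,z] for x in(x0,x1) for y in(y0,y1) for z in(z0,z1)],float)
E
python3 - <<'E'
from rig import env
from h import *
from scipy.optimize import least_squares
ps={n:pickle.load(open(f'{n}0.pkl','rb')) for n in('scene','top')}
want={'scene':(326,221),'top':(324,184)}
M={}
for n,p in ps.items():
    for q in['popper_top','unit']:
        for r in env.trace(p,q):
            e=r['extent']
            x,y=want[n]
            if e[0]<=x<=e[2] and e[1]<=y<=e[3]: M[n,q]=r['pixels']; print(n,q,e,r['pixels'].sum()); break
pickle.dump(M,open('M.pkl','wb'))
# triangulate popper via hull centroids
def hullc(pts):
    h=cv2.convexHull(pts.astype(np.float32)); m=cv2.moments(h); return np.array([m['m10']/m['m00'],m['m01']/m['m00']]),m['m00']
obs={}
for n in ps:
    ys,xs=np.nonzero(M[n,'popper_top']); obs[n]=np.array([xs.mean(),ys.mean()]); print(n,obs[n],len(xs))
def res(v,zfree=True):
    U=np.vstack([ring(46),ring(60)]); out=[]
    for n,p in ps.items(): out.append(hullc(proj(p,u2w([*v[:3],0],U)))[0]-obs[n])
    return np.concatenate(out)
s=least_squares(res,[.4,0,0]); print('free z',s.x,s.fun)
v=s.x
for n,p in ps.items(): print('area',n,hullc(proj(p,u2w([*v,0],np.vstack([ring(46),ring(60)]))))[1], hullc(proj(p,u2w([*v,0],ring(60))))[1])
s0=least_squares(lambda w:res([*w,0]),[.4,0]); print('z=0',s0.x,s0.fun)
print(env.observe()['time_s'])
E
```

```text
scene popper_top [318.8, 215.9, 335.8, 227.4] 198
scene unit [291.2, 196.8, 404.5, 266.3] 3965
top popper_top [318.0, 176.2, 331.1, 191.8] 170
top unit [246.8, 156.4, 345.5, 205.0] 3360
scene [324.98484848 221.22222222] 198
top [324.27647059 183.        ] 170
free z [ 0.59461796 -0.00487653  0.00065935] [-0.62243556  0.13679761 -0.42022971 -0.27775731]
area scene 238.00314677879214 134.96024911897257
area top 179.12956512533128 167.34685324388556
z=0 [ 0.59460616 -0.00473557] [-0.58337389  0.38503167 -0.48164664 -0.2295896 ]
1.0
```

```bash
python3 - <<'E'
from h import *
from scipy.optimize import minimize
ps={n:pickle.load(open(f'{n}0.pkl','rb')) for n in('scene','top')}
M=pickle.load(open('M.pkl','rb'))
parts=[box(-39,39,-50,33,0,46),box(-42,42,33,185,0,6),box(-42,-38,33,185,0,12),box(38,42,33,185,0,12),box(-35,35,163,175,6,26)]
S=4
def render(p,v,P):
    im=np.zeros((400*S,640*S),np.uint8)
    for b in P:
        h=cv2.convexHull(((proj(p,u2w(v,b))+.5)*S).astype(np.float32)).astype(np.int32); cv2.fillConvexPoly(im,h,255)
    return cv2.resize(im,(640,400),interpolation=cv2.INTER_AREA)/255.
# silhouette incl. drawer & popper by color-free trace masks
dr=box(-35,35,34,40,8,72)
def cost(w,useall=True):
    v=[w[0],w[1],0,w[2]]; c=0
    for n,p in ps.items():
        r=render(p,v,parts+[dr,np.vstack([ring(46),ring(60)])]); m=M[n,'unit'].astype(float)
        c+=np.abs(r-m).sum()
    return c
best=None
for a in np.radians([-14,-10,-6,-2,2]):
    s=minimize(cost,[.5946,-.0048,a],method='Nelder-Mead',options=dict(initial_simplex=[[.5946,-.0048,a],[.5996,-.0048,a],[.5946,.0002,a],[.5946,-.0048,a+.05]],xatol=1e-4))
    if best is None or s.fun<best.fun: best=s
print(best.x,np.degrees(best.x[2]),best.fun)
v=[best.x[0],best.x[1],0,best.x[2]]
out=[]
for n,p in ps.items():
    f=4; x0,y0=(280,175) if n=='scene' else (236,140)
    im=cv2.resize(p['frame'][y0:y0+100,x0:x0+135],None,fx=f,fy=f,interpolation=cv2.INTER_CUBIC)
    def dl(U,c,cl=True): cv2.polylines(im,[((proj(p,u2w(v,U))+.5-[x0,y0])*f).astype(np.int32)],cl,c,1)
    dl(ring(60),(0,255,0)); 
    R=lambda x0,x1,y0,y1,z:np.array([[x0,y0,z],[x1,y0,z],[x1,y1,z],[x0,y1,z]],float)
    dl(R(-39,39,-50,33,46),(0,255,255)); dl(R(-42,42,33,185,0),(255,255,0)); dl(R(-35,35,34,40,72),(0,0,255)); dl(np.array([[-35,163,26],[35,163,26.]]),(255,0,255))
    out.append(im)
cv2.imwrite('pics/ov.png',np.vstack(out)[:,:800])
E
```

```text
[ 0.59331497 -0.00509278 -0.14839886] -8.502628535589674 325.4901960784314
```

View pics/ov.png

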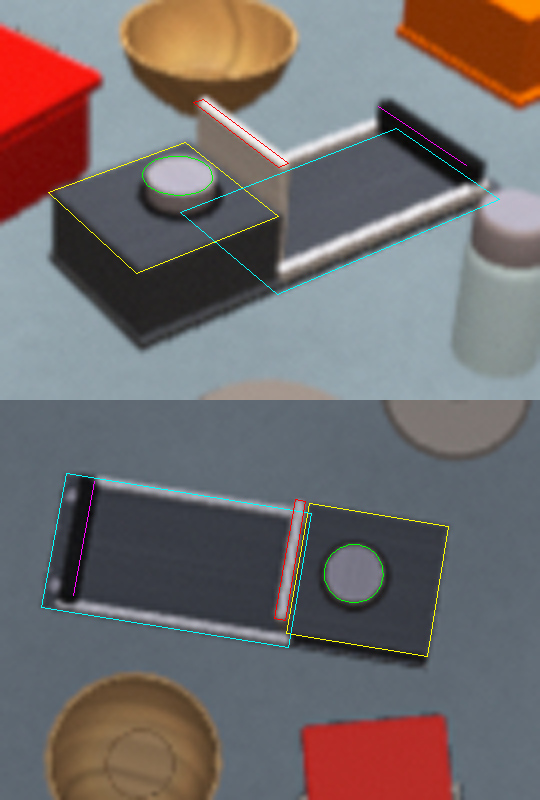

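The fit holds in both views. The popper is at world (0.5935, -0.005), unit yaw is -8.5° and z is about 0. With the popper finger centred, the TCP must be at about (0.601, 0.044), turned -10.7° about tool z. I'll go to hover height first.

Call:
servo_tool([
  {"linear":[-20,-11,0],"angular":[0,0,-0.5],"gripper":1},
  {"linear":[-60,-34,0],"angular":[0,0,-1],"gripper":1},
  {"linear":[-100,-56,0],"angular":[0,0,-2],"gripper":1},
  {"linear":[-140,-79,0],"angular":[0,0,-3],"gripper":1},
  {"linear":[-180,-101,0],"angular":[0,0,-4],"gripper":1},
  {"linear":[-220,-123,0],"angular":[0,0,-5],"gripper":1},
  {"linear":[-260,-146,0],"angular":[0,0,-6],"gripper":1},
  {"linear":[-300,-168,10],"angular":[0,0,-7],"gripper":1},
  {"linear":[-340,-191,20],"angular":[0,0,-8],"gripper":1},
  {"linear":[-380,-213,35],"angular":[0,0,-9],"gripper":1},
  {"linear":[-420,-236,50],"angular":[0,0,-10],"gripper":1},
  {"linear":[-460,-258,65],"angular":[0,0,-10.7],"gripper":1},
  {"linear":[-495,-278,80],"angular":[0,0,-10.7],"gripper":1},
  {"linear":[-525,-295,95],"angular":[0,0,-10.7],"gripper":1},
  {"linear":[-545,-306,110],"angular":[0,0,-10.7],"gripper":1},
  {"linear":[-553,-310.4,120],"angular":[0,0,-10.7],"gripper":1},
  {"linear":[-553,-310.4,126],"angular":[0,0,-10.7],"gripper":1},
  {"linear":[-553,-310.4,126],"angular":[0,0,-10.7],"gripper":1},
  {"linear":[-553,-310.4,126],"angular":[0,0,-10.7],"gripper":1},
])

```text
time_s: 2.9
position: [0.6006, 0.0456, 0.117]
tool_rot: [[-0.989, 0.146, 0.001], [0.146, 0.989, 0.0], [-0.001, 0.0, -1.0]]
ft_force: [-0.2, -0.3, -0.0]
grip_width: 0.0854
```

```bash
cat > look.py <<'E'
import sys
from rig import env
from h import *
tag=sys.argv[1]
o=env.observe(); print(o['time_s'],o['position'].round(4),o['ft_force'].round(2),o['grip_width'])
v=[.5935,-.005,0,np.radians(-8.5)]
out=[]
for n in('scene','top'):
    p=env.get_image(n); pickle.dump(p,open(f'{n}_{tag}.pkl','wb'))
    f=4; x0,y0=(270,130) if n=='scene' else (230,130)
    im=cv2.resize(p['frame'][y0:y0+(145 if n=='scene' else 90),x0:x0+150],None,fx=f,fy=f,interpolation=cv2.INTER_CUBIC)
    if n=='scene': im=im[:360] if len(sys.argv)<3 else im
    cv2.imwrite(f'pics/{n}_{tag}.png',im)
E
python3 look.py hov full
```

```text
2.9 [0.6006 0.0456 0.117 ] [-0.23 -0.33 -0.05] 0.0853847724786089
```

View pics/scene_hov.png

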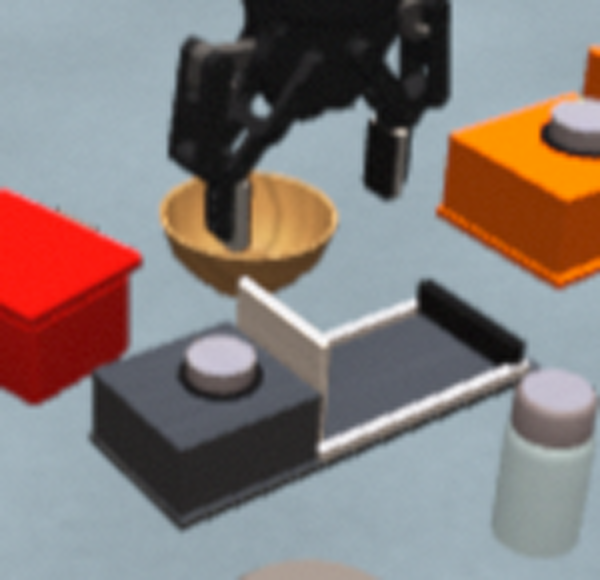

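View pics/top_hov.png

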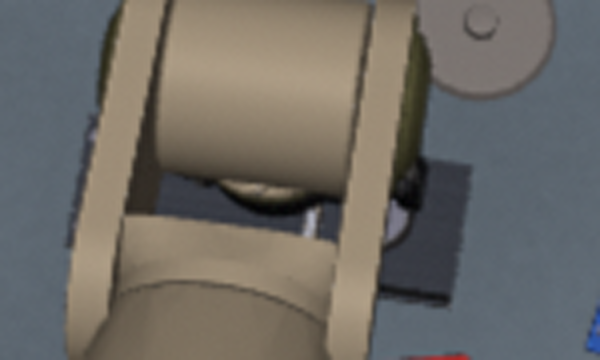

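```bash
python3 - <<'E'
from h import *
p=pickle.load(open('scene_hov.pkl','rb'))
R=np.array([[-.989,.146,0],[.146,.989,0],[0,0,-1]]); T=np.array([.6006,.0456,.117])
for h in(0.011,.005,-.002):
  for s in(-1,1):
    print(h,s,[tuple(np.round((proj(p,T+R@[dx,s*dy,h])[0]+.5-[270,130])*4)) for dx,dy in((-.011,.0427),(.011,.0427),(-.011,.057),(.011,.057))])
E
```

```text
0.011 -1 [(np.float64(248.0), np.float64(280.0)), (np.float64(221.0), np.float64(259.0)), (np.float64(223.0), np.float64(288.0)), (np.float64(197.0), np.float64(268.0))]
0.011 1 [(np.float64(388.0), np.float64(231.0)), (np.float64(360.0), np.float64(212.0)), (np.float64(410.0), np.float64(223.0)), (np.float64(382.0), np.float64(205.0))]
0.005 -1 [(np.float64(249.0), np.float64(269.0)), (np.float64(222.0), np.float64(249.0)), (np.float64(224.0), np.float64(277.0)), (np.float64(197.0), np.float64(257.0))]
0.005 1 [(np.float64(389.0), np.float64(220.0)), (np.float64(361.0), np.float64(202.0)), (np.float64(411.0), np.float64(212.0)), (np.float64(383.0), np.float64(194.0))]
-0.002 -1 [(np.float64(249.0), np.float64(256.0)), (np.float64(222.0), np.float64(236.0)), (np.float64(224.0), np.float64(265.0)), (np.float64(197.0), np.float64(244.0))]
-0.002 1 [(np.float64(390.0), np.float64(208.0)), (np.float64(362.0), np.float64(189.0)), (np.float64(412.0), np.float64(200.0)), (np.float64(384.0), np.float64(182.0))]
```

The popper finger (crop about 228,250) stands over the popper line and the other finger is ahead of the drawer. The tips appear to be roughly 4 mm above TCP height when open. Descending in steps with a force check.

Call:
servo_tool([
  {"linear":[0,0,10],"gripper":1},
  {"linear":[0,0,22],"gripper":1},
  {"linear":[0,0,34],"gripper":1},
  {"linear":[0,0,43],"gripper":1},
  {"linear":[0,0,48],"gripper":1},
  {"linear":[0,0,48],"gripper":1},
  {"linear":[0,0,48],"gripper":1},
])

```text
validation failed for argument at $.co...
```

```bash
python3 look.py low full
```

```text
3.0 [0.6008 0.0454 0.1173] [-0.35 -0.14 -0.41] 0.08538928785620234
```

View pics/scene_low.png

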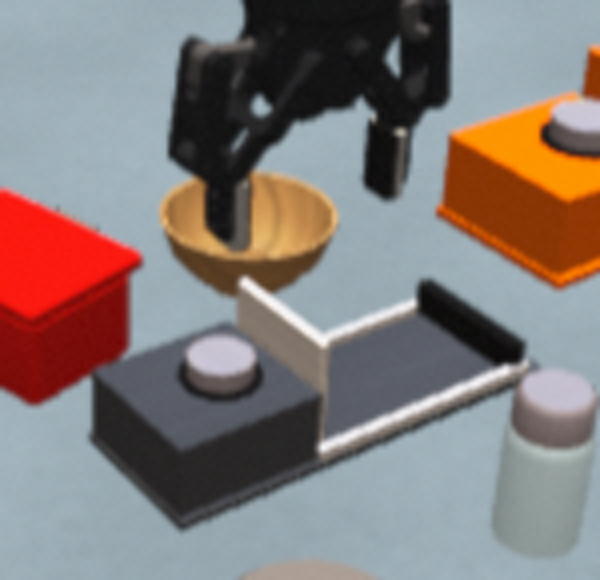

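The move was refused because the angular field was missing, so the arm hasn't moved. Resending.

Call:
servo_tool([
  {"linear":[0,0,10],"angular":[0,0,0],"gripper":1},
  {"linear":[0,0,22],"angular":[0,0,0],"gripper":1},
  {"linear":[0,0,34],"angular":[0,0,0],"gripper":1},
  {"linear":[0,0,43],"angular":[0,0,0],"gripper":1},
  {"linear":[0,0,48],"angular":[0,0,0],"gripper":1},
  {"linear":[0,0,48],"angular":[0,0,0],"gripper":1},
  {"linear":[0,0,48],"angular":[0,0,0],"gripper":1},
])

```text
time_s: 3.8
position: [0.6012, 0.0445, 0.0685]
tool_rot: [[-0.989, 0.148, 0.0], [0.148, 0.989, -0.0], [-0.0, 0.0, -1.0]]
ft_force: [-0.1, -0.7, 0.1]
grip_width: 0.0853
```

```bash
python3 look.py low2 full
```

```text
3.8 [0.6012 0.0445 0.0685] [-0.07 -0.69  0.13] 0.08527233711612221
```

View pics/scene_low2.png

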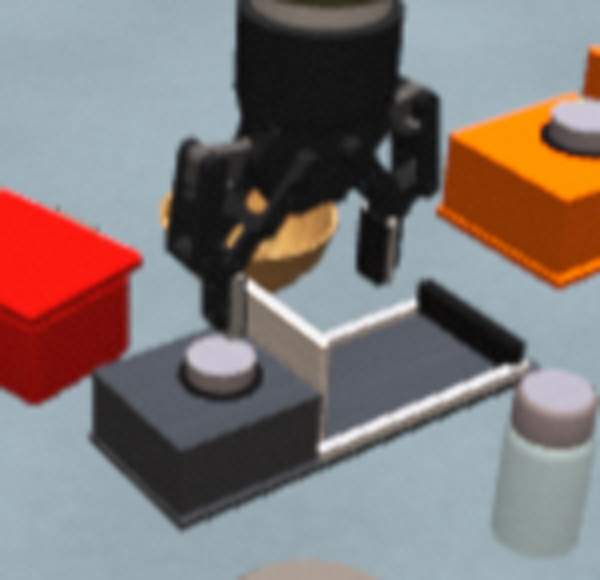

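The fingertip is about 10 mm above the popper centre. Continuing gently.

Call:
servo_tool([
  {"linear":[0,0,3],"angular":[0,0,0],"gripper":1},
  {"linear":[0,0,6],"angular":[0,0,0],"gripper":1},
  {"linear":[0,0,8],"angular":[0,0,0],"gripper":1},
  {"linear":[0,0,9],"angular":[0,0,0],"gripper":1},
  {"linear":[0,0,9],"angular":[0,0,0],"gripper":1},
])

```text
time_s: 4.4
position: [0.6009, 0.0446, 0.0591]
tool_rot: [[-0.989, 0.147, -0.0], [0.147, 0.989, 0.0], [0.0, 0.0, -1.0]]
ft_force: [0.1, 0.6, 0.9]
grip_width: 0.0859
```

Call:
servo_tool([
  {"linear":[0,0,1],"angular":[0,0,0],"gripper":1},
  {"linear":[0,0,2],"angular":[0,0,0],"gripper":1},
  {"linear":[0,0,2],"angular":[0,0,0],"gripper":1},
])

```text
time_s: 4.7
position: [0.6011, 0.0446, 0.0575]
tool_rot: [[-0.989, 0.147, 0.0], [0.147, 0.989, -0.0], [-0.0, -0.0, -1.0]]
ft_force: [0.2, 0.7, 1.1]
grip_width: 0.0856
```

Call:
servo_tool([
  {"linear":[0,0,1],"angular":[0,0,0],"gripper":1},
  {"linear":[0,0,2],"angular":[0,0,0],"gripper":1},
  {"linear":[0,0,2],"angular":[0,0,0],"gripper":1},
])

```text
time_s: 5.0
position: [0.6011, 0.0446, 0.0555]
tool_rot: [[-0.989, 0.147, 0.0], [0.147, 0.989, -0.0], [-0.0, -0.0, -1.0]]
ft_force: [-0.4, 0.8, 5.1]
grip_width: 0.0852
```

```bash
python3 look.py c3 full
```

```text
5.0 [0.6011 0.0446 0.0555] [-0.43  0.84  5.1 ] 0.0852254882061803
```

View pics/scene_c3.png

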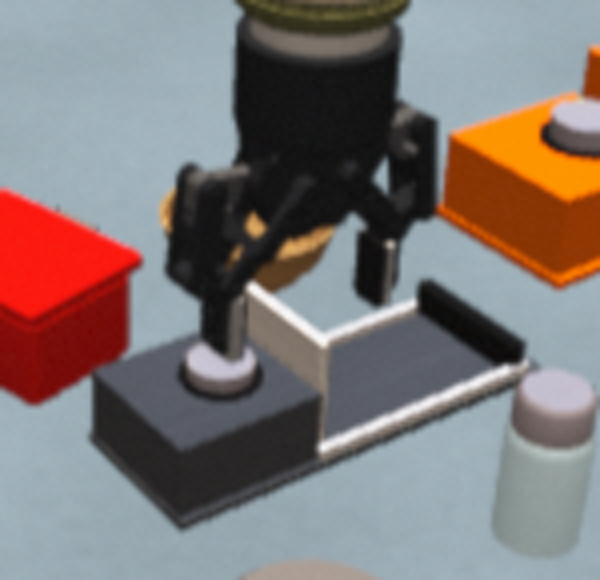

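Contact is well centred on the popper. Continuing the press.

Call:
servo_tool([
  {"linear":[0,0,1],"angular":[0,0,0],"gripper":1},
  {"linear":[0,0,2],"angular":[0,0,0],"gripper":1},
  {"linear":[0,0,2],"angular":[0,0,0],"gripper":1},
])

```text
time_s: 5.4
position: [0.6011, 0.0446, 0.0533]
tool_rot: [[-0.989, 0.147, 0.0], [0.147, 0.989, -0.0], [-0.0, -0.0, -1.0]]
ft_force: [-0.8, 0.6, 5.1]
grip_width: 0.0851
```

Call:
servo_tool([
  {"linear":[0,0,1],"angular":[0,0,0],"gripper":1},
  {"linear":[0,0,2],"angular":[0,0,0],"gripper":1},
  {"linear":[0,0,2],"angular":[0,0,0],"gripper":1},
])

```text
time_s: 5.7
position: [0.6011, 0.0446, 0.0513]
tool_rot: [[-0.989, 0.147, 0.0], [0.147, 0.989, -0.0], [-0.0, -0.0, -1.0]]
ft_force: [0.1, 1.0, 4.4]
grip_width: 0.0856
```

```bash
python3 look.py c4 full
```

```text
5.7 [0.6011 0.0446 0.0513] [0.13 1.02 4.45] 0.08556146169085159
```

View pics/scene_c4.png

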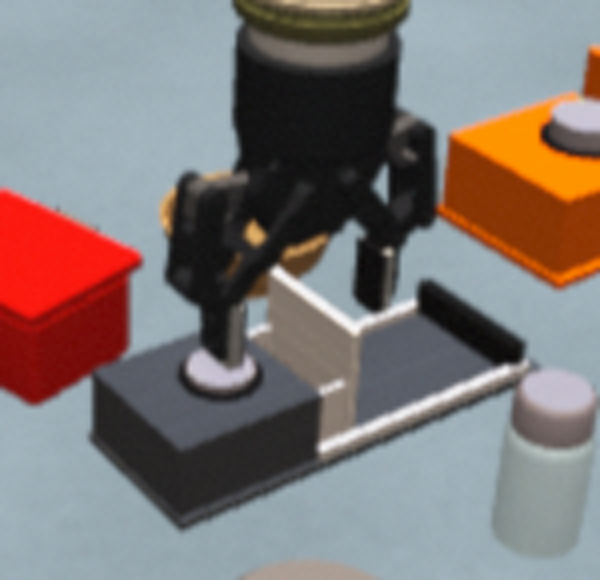

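The drawer has let go and is running out. I'll press a little deeper for margin and let it reach the second finger.

Call:
servo_tool([
  {"linear":[0,0,0.8],"angular":[0,0,0],"gripper":1},
  {"linear":[0,0,1.5],"angular":[0,0,0],"gripper":1},
  {"linear":[0,0,1.5],"angular":[0,0,0],"gripper":1},
  {"linear":[0,0,1.5],"angular":[0,0,0],"gripper":1},
  {"linear":[0,0,1.5],"angular":[0,0,0],"gripper":1},
  {"linear":[0,0,1.5],"angular":[0,0,0],"gripper":1},
  {"linear":[0,0,1.5],"angular":[0,0,0],"gripper":1},
  {"linear":[0,0,1.5],"angular":[0,0,0],"gripper":1},
  {"linear":[0,0,1.5],"angular":[0,0,0],"gripper":1},
  {"linear":[0,0,1.5],"angular":[0,0,0],"gripper":1},
])

```text
time_s: 6.8
position: [0.6011, 0.0446, 0.05]
tool_rot: [[-0.989, 0.147, 0.0], [0.147, 0.989, -0.0], [-0.0, 0.0, -1.0]]
ft_force: [-0.2, 0.8, 5.5]
grip_width: 0.0853
```

```bash
python3 look.py c5 full
```

```text
6.8 [0.6011 0.0446 0.05  ] [-0.16  0.78  5.5 ] 0.0853444578697465
```

View pics/scene_c5.png

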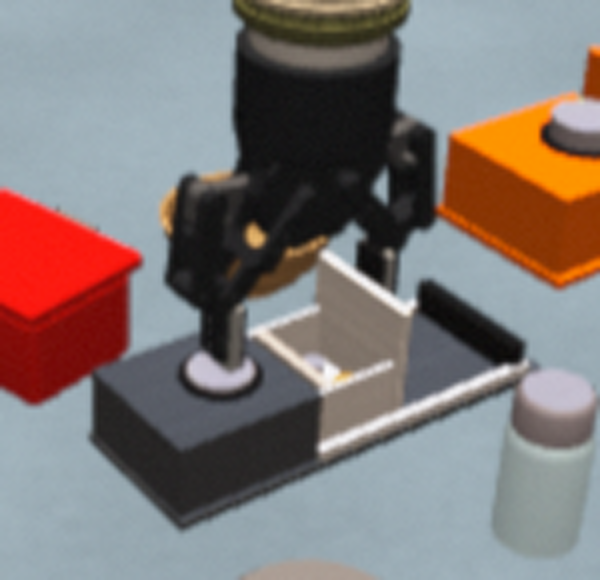

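View pics/top_c5.png

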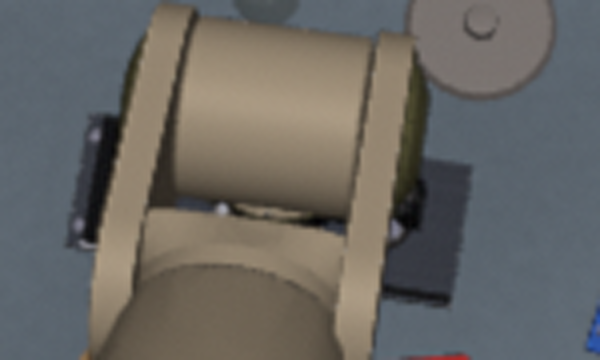

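Call:
servo_tool([
  {"linear":[0,0,0.5],"angular":[0,0,0],"gripper":1},
  {"linear":[0,0,0.5],"angular":[0,0,0],"gripper":1},
  {"linear":[0,0,0.5],"angular":[0,0,0],"gripper":1},
  {"linear":[0,0,0.5],"angular":[0,0,0],"gripper":1},
  {"linear":[0,0,0.5],"angular":[0,0,0],"gripper":1},
  {"linear":[0,0,0.5],"angular":[0,0,0],"gripper":1},
])

```text
time_s: 7.5
position: [0.6011, 0.0446, 0.0498]
tool_rot: [[-0.989, 0.147, 0.001], [0.147, 0.989, -0.0], [-0.001, -0.0, -1.0]]
ft_force: [-1.0, 1.8, 7.5]
grip_width: 0.0854
```

```bash
python3 look.py c6 full; python3 - <<'E'
from h import *
p=pickle.load(open('scene_c6.pkl','rb')); v=[.5935,-.005,0,np.radians(-8.5)]
a=pickle.load(open('scene_c5.pkl','rb'))['frame'].astype(int); d=np.abs(a-p['frame']).max(2)
print('changed px in plate area c5->c6', (d[190:235,335:380]>25).sum())
im=cv2.imread('pics/scene_c6.png')
for s,c in((45,(255,0,0)),(52,(0,0,255)),(59,(0,255,0))):
    q=((proj(p,u2w(v,[[-35,40+s,72],[35,40+s,72],[35,40+s,8]]))+.5-[270,130])*4)
    cv2.polylines(im,[q.astype(np.int32)],False,c,1)
for h,c in ((60,(0,255,0)),(52,(0,0,255))):
    q=((proj(p,u2w(v,ring(h)))+.5-[270,130])*4); cv2.polylines(im,[q.astype(np.int32)],True,c,1)
cv2.imwrite('pics/ov6.png',im)
E
```

```text
7.5 [0.6011 0.0446 0.0498] [-1.03  1.79  7.47] 0.08537761825026598
changed px in plate area c5->c6 2
```

View pics/ov6.png

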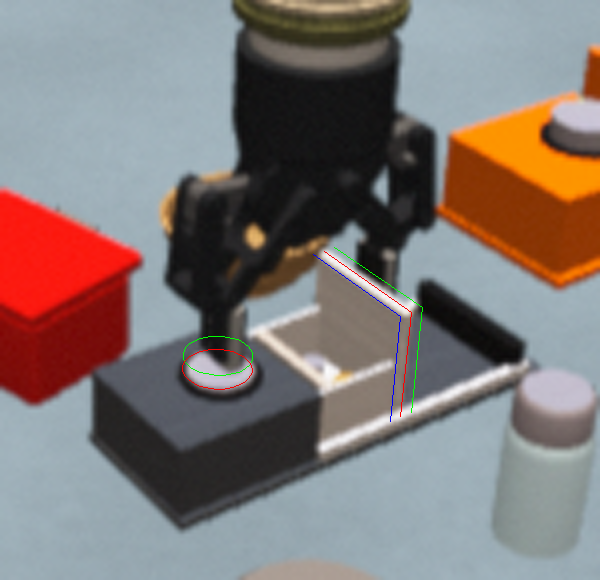

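The drawer stands still about 53 mm out against the outer finger, and the popper is fully down with about 7 N on it. Handing in.

```bash
python3 -c "
from rig import env
print(env.close_job()); o=env.observe(); print(o['time_s'],o['position'],o['ft_force'])"
```

```text
the job is handed in; nothing more can be done
None
the job is handed in; nothing more can be done
```

I pressed the dark steel unit's chrome popper down with one finger. The drawer popped out and came to rest against the other finger. I handed the job in at about 7.5 s, still holding that pose.

**Last checks:**
- **Drawer:** the overlay put its front about 52–54 mm out (allowed 15 to 85), and it had not moved between the last two pictures.
- **Popper:** it matched the fully pressed outline, with about 5.5–7.5 N of upward force on the tool.
- **Bystanders:** the tub, bowl, shaker and lid look undisturbed in the last close-ups, as far as they show there. I did not measure their positions.

**What disagreed:**
- **Fingertips:** with the gripper open they stood about 4 mm behind the TCP, not 11 mm ahead as `env.tips_ahead` gives, so I came down in small force-checked steps.
- **Side force:** the push along the drawer's direction read only 0.8–1.8 N, less than the 2–3 N the spring should give. I relied on the pictures to judge that the drawer was being held by the finger.
- **Refused move:** one call was rejected for a missing field, and the arm did not move.

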